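# Mark the third lane of a bearing rack and load it

### The arm

A 7-joint arm with a two-finger parallel gripper is mounted at the origin on a cart in front of the work surface, level with it; the furniture and walls round the work are solid. World frame = base frame: x ahead of the robot, y to its left, z up, the work surface at z = 0. Lengths are in m, angles in rad, forces in N, time in s.
With the tool pointing down it reaches from about 0.35 to 0.9 m from the base axis. Payload 19.9 kg.
Tool frame: the origin (TCP) lies midway between the tips of the shut fingers; the grasp point (between the pads) lies 19 mm behind it; z points along the fingers, x is the direction in which the jaws open and shut, and the axes are right-handed (so a half turn about z gives the same grasp; the last joint's range is limited). The gripper opens to 85 mm and grips with 20 to 120 N. Pads are 22 mm wide; open, the fingers measure 114 mm over their backs; the gripper's body (76 mm by 85 mm) begins 54 mm behind the grasp point. The pads swing forward as they close: fully open they stand 13 mm farther back than shut.
Start: joints at [1.26, 0.417, -0.01, 1.614, 0.005, 1.111, -0.053], TCP at [0.166, -0.603, 0.202] pointing down, gripper open.
Joint ranges: [-2.81, 2.81], [-0.39, 2.02], [-1.27, 1.25], [0.06, 2.57], [-1.19, 4.33], [0.19, 2], [-2.82, 2.82]. Speed limits (rad/s): [1.89, 1.89, 2.39, 2.39, 3.01, 3.01, 3.01].

### API

Orientations are given as a 3x3 rotation matrix whose columns are the frame's x, y, z axes.
In Python, from workcell import r, jaws, monitor, cams, job, models gives the robot as it stands. Calls block until the motion is done:
- r.goto(position, orientation): joint-space move of the TCP to a pose.
- r.move_straight(position, feed=0.15, frame=None, contact_N=None): straight line of the TCP; frame=None keeps the orientation; feed is the mean speed in m/s. With contact_N (N) it stops when the force on the tool has changed by that much, and returns True; else False.
- r.move_joints(angles): joint-space move.
- jaws.ungrasp() and jaws.gripper_close(grasp_force=None): open the fingers fully, or close them until they stop; grasp_force is the grip in N (None keeps the last).
- r.pause(seconds).
- r.inverse_kinematics(position, orientation): joint angles nearest the present ones, or None.
- monitor.sense(): the state.
- cams.camera(name): name is "side" or "top" or "wrist"; returns a dict with "pixels" (384x512x3 uint8, red, green, blue), "intrinsics" (3x3 intrinsics, pixels), "distortion" ([k1, k2, p1, p2, k3] as OpenCV has them; the pictures are not rectified), "position" and "rotation" of the camera in the world; the wrist camera has in their place "tool_from_camera" (4x4, takes a point from camera to tool coordinates, whose origin is the TCP and whose axes are the tool frame's). Camera axes: x right, y up, looking along -z (the intrinsics and any distortion apply to the point x, -y, -z); pixel columns grow to the right and rows downward; lengths in m; the calibration is good to about 2 mm. A picture is of the moment at which its call begins: read the wrist's pose just before it. There is no depth.
A pose or a line that the arm cannot do raises r.PlanningError and nothing moves.
- job.job_done(): hands the job in, once; it reports no verdict.
Trained networks look in the newest picture that a camera, given by its name, has taken for a name from the list of things; names that differ only in an ending like _2 or _b are one class to them, and where a whole thing is asked for, a point or a joint stands for the part that bears it (a point fixed in the world has none). Each returns a list of dicts, best first, with "conf" (0 to 1); they miss things now and then, are a little off and sometimes report something else, mostly with a low value. They report only what shows in the picture. A call takes as long as a camera call. They do not tell look-alikes from the thing itself.
- models.silhouettes(camera, thing): "mask" (384x512 bool, what is visible of it) and "rect" ([left, top, width, height] in pixels, round what is visible of it).
- models.spot_point(camera, thing): "pixel" ([column, row] in pixels: a listed point, or the origin of a listed thing).
The state is a dict: "clock": time; "joint_positions": joint angles; "dq": joint speeds; "joint_efforts": joint torques, N m; "tcp_pos": TCP position; "ee_rot": TCP orientation; "ft_force": force on the tool from outside, world axes, zero at the start; "moment": the same for the moment, N m; "width": finger opening in m.
Only numpy, scipy, OpenCV 4.12 (cv2) and the standard library are available. Lean on these libraries where they do the work, as an engineer would, in place of code of your own. Each camera call takes 0.05 s, during which the arm holds its last target.

### The job

Count along the bearing rack with a fingertip: starting from its end nearest the robot, push the marker on the rack's rail past the first two gaps and leave its tab opposite the third gap. Then push the bearing that lies out on the counter into that third gap, fully home against the back of the rack. Keep the bearing flat on the counter without lifting or carrying it, and leave the bearing already in the rack, the wrench and the pulley where they are.

Things in the scene. Friction and masses are not known exactly. Their poses are not given: they have to be found in the camera images.
- rack: Aluminium rack fixed at the robot's right, its row of gaps running away from the robot. Origin on the counter, mid-row, on the back stop's front face; x along the row away from the robot, y out of the open mouths (robot's left), z up. Back block y -40 to 0 mm, 30 mm high. 7 dividers, 5 mm thick, 22 high, every 50 mm from x -150 to 150, reach from y 0 to round tips at y 42.5.
- first_gap (a point): Middle of the open mouth of the first gap (the one nearest the robot), on the counter, at rack x = -125, y = 42.5 mm; axes as the rack's. There are six equal gaps, 45 mm wide, 50 mm from one to the next along x. They have no floor: a bearing slides in on the counter, and when home touches the back stop, its centre at rack y = 21 mm.
- rail_mid (a point): Middle of the round steel rail (8 mm diameter) that runs along the rack's x axis above its back block, 50 mm above the counter, at rack x = 0, y = -22 mm. End brackets hold it at x = -150 to -142 and 142 to 150 mm; they reach up to 57 mm above the counter.
- marker_runner (a joint): Slide of the lane marker along the rail, m, 0 to 0.256, growing away from the robot along the rack's x axis. Rack x of the tab's middle = value - 0.128, so 0.003 is opposite the middle of the first gap and each next gap adds 0.050. Starts between 0.008 and 0.040; moves under a push of 1 to 2 N and stays where it is left (no spring).
- marker_tab (a point): Middle of the marker's upright tab (black plastic, 10 mm along the rail, 20 mm across, 58 to 84 mm above the counter), at rack y = -22 mm, 71 mm above the counter; axes as the rack's. The tab rises from the middle of the black runner block (22 mm along the rail, 24 mm across, 40 to 60 mm above the counter).
- bearing_a: The bearing to push: plain steel ball bearing, 42 mm diameter, 11 mm high, about 60 g, lying flat on the open counter in front of the robot, left of the rack. Origin at the centre of its underside.
- bearing_b: A like bearing, already home in the rack's fifth gap from the robot. Origin at the centre of its underside. Leave it.
- wrench: Steel combination wrench, 168 x 32 x 9 mm, lying on the counter left of the bearing to push. Origin at the middle of its underside, x axis along it. Leave it.
- pulley: Black V pulley, 86 mm diameter, 32 mm high, lying on the counter to the robot's left. Origin at the centre of its underside. Leave it.
There are look-alikes about, which are no part of the job. What is shaped like the bearing_a but black or orange is not meant.

How it is judged:
On the way, in this order (a step that is already met when the one before it is completed fails the run):
1. the marker is pushed along the rail and stops opposite the third gap, before the bearing goes in (value of joint marker_runner between 0.087 and 0.119 m and velocity of joint marker_runner between -0.01 and 0.01 m/s and y of bearing_a in the frame of rack above 0.045 m), for 0.2 s.
2. the loose bearing is pushed fully home in the third gap (value of joint marker_runner between 0.087 and 0.119 m and x of bearing_a in the frame of rack between -0.03 and -0.02 m and y of bearing_a in the frame of rack below 0.0255 m and height (world z) of bearing_a below 0.004 m and angle between bearing_a's own z axis and vertical below 0.1 rad), for 0.2 s.
At the end, for the whole second after the job is handed in: The marker's tab stands opposite the third gap (within 16 mm of its middle) and the bearing lies flat on the counter in the third gap, within 4.5 mm of the back stop, at rest (all of step 2 and linear speed of bearing_a below 0.01 m/s); the robot touches nothing.
It fails at once if the bearing to push is lifted off the counter or tipped (height (world z) of bearing_a above 0.008 m or angle between bearing_a's own z axis and vertical above 0.35 rad).
It fails at once if the bearing already in the rack is moved (over 6 mm) (distance of bearing_b from where it was at the start of the episode above 0.006 m).
It fails at once if the wrench or the pulley is moved (over 20 mm) (distance of any of wrench, pulley from where it was at the start of the episode above 0.02 m).
It also fails if it takes over 72 s, if anything falls off the work surface, if the arm or the gripper's body presses on something with over 40 N, if the wrist force passes 120 N, or if a joint passes its speed limit or range.

## Working session

There is one attempt and no reset: what is moved stays moved. The work goes in short steps, each a Python script; the robot and the scene stay as the last script left them, time stands still between calls to the robot, and variables do not carry over. Pictures are saved under pics/ and viewed, and the job is handed in when it is done.

```bash
ls; mkdir -p pics; python3 - <<'E'
from workcell import r, jaws, monitor, cams, job, models
import cv2
s=monitor.sense();print(s)
for n in("side","top","wrist"):
    c=cams.camera(n);cv2.imwrite(f"pics/{n}0.png",c["pixels"][:,:,::-1])
    print(n,{k:v for k,v in c.items() if k!="pixels"})
    for t in("rack","bearing_a","marker_tab","wrench","pulley"):
        print(t,[(round(d["conf"],2),d["rect"]) for d in models.silhouettes(n,t)][:4])
    for t in("rack","bearing_a","marker_tab","first_gap","rail_mid"):
        print(t,[(round(d["conf"],2),d["pixel"]) for d in models.spot_point(n,t)][:4])
print(monitor.sense()["clock"])
E
```

```text
pics
{'clock': 0.0, 'joint_positions': array([ 1.26050778,  0.41798862, -0.01031481,  1.61421238,  0.00472514,
        1.11066818, -0.0530141 ]), 'dq': array([ 0.00092416,  0.00028411, -0.00018096,  0.00037711, -0.00038035,
       -0.00027964, -0.00092793]), 'joint_efforts': array([-3.86975444e-04, -8.64441633e+01,  6.78745788e-01, -4.34908354e+01,
        1.91489136e-02,  7.23298261e-03,  1.81764476e-04]), 'tcp_pos': array([ 0.16585825, -0.60218024,  0.20113504]), 'ee_rot': array([[ 2.65579105e-01, -9.64088973e-01, -4.37983711e-04],
       [-9.64088264e-01, -2.65579443e-01,  1.17419024e-03],
       [-1.24834333e-03,  1.10414564e-04, -9.99999215e-01]]), 'ft_force': array([-0.34926267,  0.30587657,  0.35754036]), 'moment': array([-0.02728642, -0.01977845, -0.03133345]), 'width': 0.08522180836544273}
side {'intrinsics': array([[377.58372389,   0.        , 263.19961282],
       [  0.        , 377.58372389, 197.63559544],
       [  0.        ,   0.        ,   1.        ]]), 'distortion': array([-0.07710469,  0.        ,  0.        ,  0.        ,  0.        ]), 'position': array([ 0.32838
[... 1994 characters left out ...]
0.        , 257.33719547],
       [  0.        , 322.71859306, 186.2665173 ],
       [  0.        ,   0.        ,   1.        ]]), 'distortion': array([-0.06713881,  0.        ,  0.        ,  0.        ,  0.        ]), 'tool_from_camera': array([[ 9.99999177e-01,  2.93969759e-04,  1.24872119e-03,
        -7.13105268e-05],
       [ 6.68885580e-04, -9.50085092e-01, -3.11990177e-01,
        -7.92917032e-02],
       [ 1.09467571e-03,  3.11990755e-01, -9.50084507e-01,
        -1.72461126e-01],
       [ 0.00000000e+00,  0.00000000e+00,  0.00000000e+00,
         1.00000000e+00]])}
rack []
bearing_a []
marker_tab []
wrench []
pulley []
rack []
bearing_a []
marker_tab []
first_gap []
rail_mid []
1.65
```

View pics/side0.png

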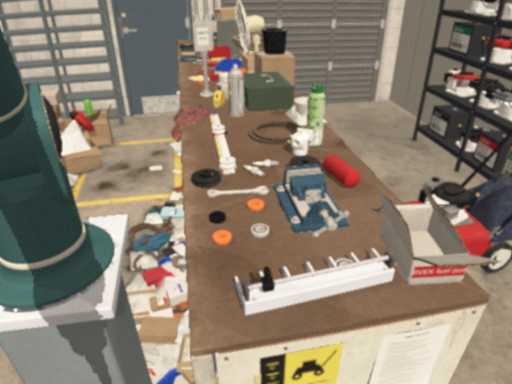

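View pics/top0.png

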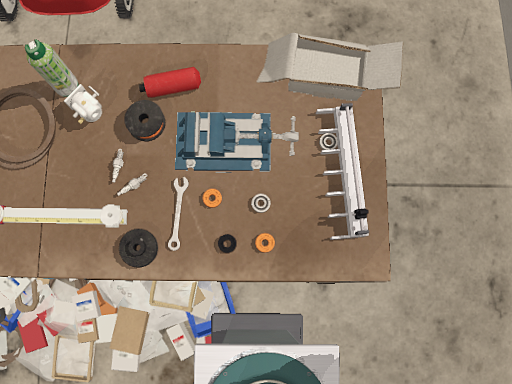

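```bash
python3 - <<'E'
import cv2
a=cv2.imread("pics/top0.png")[90:280,180:380];cv2.imwrite("pics/topc.png",cv2.resize(a,None,fx=3,fy=3,interpolation=2))
a=cv2.imread("pics/side0.png")[170:330,190:410];cv2.imwrite("pics/sidec.png",cv2.resize(a,None,fx=3.5,fy=3.5,interpolation=2))
E
```

```text
(no output)
```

View pics/topc.png

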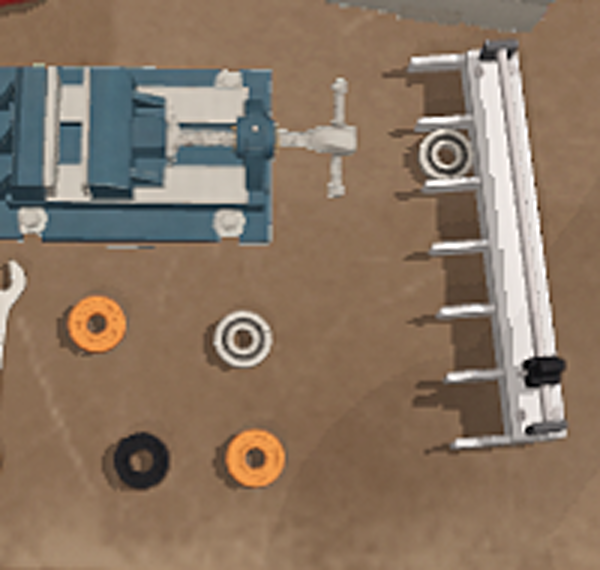

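View pics/sidec.png

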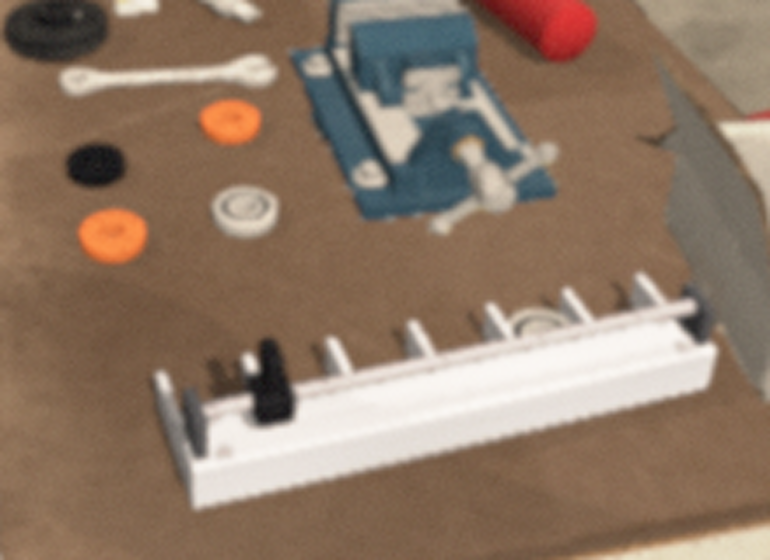

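Five ring-shaped things lie on the counter. In the top view they are orange at (212,198) and (265,243), black at (227,243), steel at (261,203), and a steel one already in the rack at (328,142). The plain steel ring at (261,203), which is (259,231) in the side view, is bearing_a. The marker sits at top (361,213) and side (268,280), close to the second divider. Next I'll fit the poses.

```bash
cat > h.py <<'E'
import numpy as np, cv2
from scipy.optimize import least_squares
C={"side":dict(K=[[377.58372389,0,263.19961282],[0,377.58372389,197.63559544],[0,0,1]],k=-0.07710469,p=[0.32838296,-0.68282633,0.53579852],R=[[0.97955942,0.10122624,-0.17382917],[-0.20108478,0.51559861,-0.83290034],[0.00531471,0.85082978,0.52541454]]),
"top":dict(K=[[487.5621656,0,255.11718178],[0,487.5621656,188.32594216],[0,0,1]],k=-0.12827694,p=[0.2833119,0.05046796,1.09889874],R=[[0.00790745,0.98097895,-0.193953],[-0.9997408,0.01189658,0.01941137],[0.02134952,0.19374923,0.98081876]])}
F=np.diag([1.,-1,-1])
def proj(X,c):
    K=np.array(c["K"]);R=np.array(c["R"])@F;t=-R.T@np.array(c["p"])
    return cv2.projectPoints(np.asarray(X,float).reshape(-1,1,3),cv2.Rodrigues(R.T)[0],t,K,np.array([c["k"],0,0,0,0.]))[0].reshape(-1,2)
def ray(px,c):
    u=cv2.undistortPoints(np.array(px,float).reshape(1,1,2),np.array(c["K"]),np.array([c["k"],0,0,0,0.])).ravel()
    d=np.array(c["R"])@F@np.array([u[0],u[1],1]);return np.array(c["p"]),d
def onz(px,c,z):
    p,d=ray(px,c);return p+d*(z-p[2])/d[2]
def tri(obs):
    A=[];b=[]
    for px,c in obs:
        p,d=ray(px,c);d=d/np.linalg.norm(d);P=np.eye(3)-np.outer(d,d);A.append(P);b.append(P@p)
    return np.linalg.lstsq(np.vstack(A),np.hstack(b),rcond=None)[0]
def rackT(q,X):
    c,s=np.cos(q[2]),np.sin(q[2]);X=np.asarray(X,float)
    return np.stack([q[0]+c*X[...,0]-s*X[...,1],q[1]+s*X[...,0]+c*X[...,1],X[...,2]],-1)
E
python3 - <<'E'
from h import *
xs=np.arange(150,-151,-50)
tt=np.array([(412,63),(420,122),(428,185),(432,249),(440,313),(448,378),(457,445)])/3+[180,90]-.33
st=np.array([(643,277),(567,292),(490,308),(413,325),(332,342),(249,358),(160,375)])/3.5+[190,170]-.35
tipX=np.array([(x,42.5,22) for x in xs])/1e3
pt=np.array([(0,0,0),(-125,42.5,0),(0,-22,50)])/1e3
pp={"top":[(340.4,170.7),(326.7,228.7),(354.6,165.3)],"side":[(315.1,281.3),(250,281.7),(319.4,271.1)]}
def f(q,sep=False):
    e=[]
    e.append(proj(rackT(q,tipX),C["top"])-tt);e.append(proj(rackT(q,tipX),C["side"])-st)
    for n in pp:e.append(proj(rackT(q,pt),C[n])-pp[n])
    return e if sep else np.vstack(e).ravel()
s=least_squares(f,[.5,-.25,.1],loss="soft_l1",x_scale=[.01,.01,.01]);print(s.x,np.degrees(s.x[2]))
for e in f(s.x,True):print(np.round(e,1).tolist())
for z in(0,.011):print("b",onz((261,203),C["top"],z),onz((259.8,231),C["side"],z))
A=tri([((260.7,202.8),C["top"]),((259.8,231),C["side"])]);print("tri",A)
m=tri([((361.9,211.7),C["top"]),((264.3,274.3),C["side"])]);print("marker",m)
q=s.x;c,sn=np.cos(q[2]),np.sin(q[2])
inv=lambda p:(c*(p[0]-q[0])+sn*(p[1]-q[1]),-sn*(p[0]-q[0])+c*(p[1]-q[1]))
print(inv(m),inv(A))
E
```

```text
[ 0.54035832 -0.17105454  0.08839287] 5.064538540840537
[[0.4, -1.0], [0.1, -0.3], [-0.2, -0.6], [0.8, -0.9], [0.5, -0.7], [0.2, -0.5], [-0.4, -0.7]]
[[-1.5, -0.7], [-0.5, -0.6], [-0.1, -0.7], [-0.4, -1.0], [-0.4, -1.1], [-0.6, -0.8], [0.1, -0.7]]
[[0.5, 1.9], [2.0, -1.4], [0.3, 1.6]]
[[-0.5, 2.3], [-1.9, 0.1], [2.0, 1.2]]
b [0.46659678 0.01500333 0.        ] [0.46757883 0.02105026 0.        ]
b [0.4647621  0.01535833 0.011     ] [0.46472113 0.0065996  0.011     ]
tri [0.46646556 0.01581213 0.00397839]
marker [ 0.43496086 -0.19974027  0.07201463]
(np.float64(-0.10751829714764712), np.float64(-0.019269475068453976)) (np.float64(-0.057108094087866955), np.float64(0.1926602195178238))
```

```bash
cat >> h.py <<'E'
Q=np.array([0.5404,-0.1711,0.0884])
def W(x,y,z): return rackT(Q,np.array([x,y,z])/1e3)
def inv(p):
    c,s=np.cos(Q[2]),np.sin(Q[2]);d=np.array(p[:2])-Q[:2];return np.array([c*d[0]+s*d[1],-s*d[0]+c*d[1]])*1e3
def ori(a):  # tool y along rack-frame direction angle a (rad), tool z down
    t=Q[2]+a;y=np.array([np.cos(t),np.sin(t),0]);z=np.array([0,0,-1.]);return np.stack([np.cross(y,z),y,z],1)
def camC(c,s=None):
    d=dict(K=c["intrinsics"],k=c["distortion"][0])
    if "position" in c: d.update(p=c["position"],R=c["rotation"])
    else:
        T=np.eye(4);T[:3,:3]=s["ee_rot"];T[:3,3]=s["tcp_pos"];T=T@c["tool_from_camera"];d.update(p=T[:3,3],R=T[:3,:3])
    return d
E
python3 - <<'E'
from workcell import r, jaws, monitor, cams, job, models
from h import *
for a in (-90,90,0):
  O=ori(np.radians(a))
  for p in((-145,-22,200),(-145,-22,70),(-50,-22,70),(-57,240,5),(-25,52,5),(-60,280,60)):
    print(a,p,W(*p),r.inverse_kinematics(W(*p),O))
E
```

```text
-90 (-145, -22, 200) [ 0.39790845 -0.20581541  0.2       ] [ 0.89814571  0.12583942 -0.52367577  2.02049445  0.07403287  1.01321148
  0.42707577]
-90 (-145, -22, 70) [ 0.39790845 -0.20581541  0.07      ] [ 0.84876862  0.33674988 -0.50378822  2.13781855  0.244001    0.72116203
  0.27259084]
-90 (-50, -22, 70) [ 0.4925375  -0.19742834  0.07      ] [ 0.76779116  0.47834115 -0.54896122  1.9426661   0.33751916  0.81150428
  0.12166802]
-90 (-57, 240, 5) [0.46243419 0.06293062 0.005     ] [ 0.41438561  0.56429616 -0.73853001  2.11728764  0.60888117  0.68090947
 -0.64942539]
-90 (-25, 52, 5) [ 0.5109068  -0.12151017  0.005     ] [ 0.62537174  0.59021082 -0.55997717  1.98157354  0.47599661  0.70119113
 -0.14166408]
-90 (-60, 280, 60) [0.45591451 0.10250958 0.06      ] [ 0.57187187  0.57804459 -1.05529046  2.08772399  0.67411941  0.86573558
 -0.79351861]
90 (-145, -22, 200) [ 0.39790845 -0.20581541  0.2       ] [ 0.51314102  0.10256506 -0.1111856   2.03188401  0.01343399  1.00781324
 -2.65782788]
90 (-145, -22, 70) [ 0.39790845 -0.20581541  0.07      ] [ 0.39582662  0.29711292  0.01459883  2.
[... 752 characters left out ...]
0 (-145, -22, 70) [ 0.39790845 -0.20581541  0.07      ] [ 1.00600662  0.37390581 -0.68990424  2.1332802   0.34980329  0.74548085
  1.74829015]
0 (-50, -22, 70) [ 0.4925375  -0.19742834  0.07      ] [ 0.87636032  0.51452304 -0.69042045  1.93929668  0.43445795  0.83992087
  1.61175467]
0 (-57, 240, 5) [0.46243419 0.06293062 0.005     ] [ 0.53621468  0.63337454 -0.89916382  2.11401835  0.74770548  0.74966365
  0.80676477]
0 (-25, 52, 5) [ 0.5109068  -0.12151017  0.005     ] [ 0.66637441  0.60496688 -0.61322356  1.98028011  0.52175275  0.71646417
  1.39177666]
0 (-60, 280, 60) [0.45591451 0.10250958 0.06      ] [ 0.64545457  0.6570535  -1.17269075  2.08613906  0.77725658  0.9319677
  0.69158367]
```

```bash
python3 - <<'E'
from workcell import r, jaws, monitor, cams, job, models
from h import *
jaws.gripper_close(20)
r.goto(W(-142,-22,200),ori(0))
s=monitor.sense();c=cams.camera("wrist");cc=camC(c,s)
im=c["pixels"][:,:,::-1].copy();cv2.imwrite("pics/w1.png",im)
t=cams.camera("side")["pixels"];cv2.imwrite("pics/s1.png",t[:,:,::-1])
print(s["clock"],s["tcp_pos"],s["width"])
print(models.spot_point("wrist","marker_tab"),models.spot_point("wrist","first_gap"))
for p in [(x,42.5,22) for x in range(-150,151,50)]: 
    u=proj(W(*p),cc)[0]; print(p,u.round(1)); cv2.circle(im,tuple(int(round(v)) for v in u),3,(0,0,255),1)
for p in [(-107,-22,84),(-142,-22,50),(142,-22,50)]:
    u=proj(W(*p),cc)[0]; print(p,u.round(1)); cv2.circle(im,tuple(int(round(v)) for v in u),3,(0,255,0),1)
cv2.imwrite("pics/w1o.png",cv2.resize(im,(768,576)))
E
```

```text
4.2417 [ 0.40082696 -0.20614007  0.20002635] -0.0003117460481240936
[{'pixel': [261.0, 199.9], 'conf': 0.84}] []
(-150, 42.5, 22) [315.9 149.9]
(-100, 42.5, 22) [313.7 192.6]
(-50, 42.5, 22) [311.4 231.8]
(0, 42.5, 22) [309.3 267.8]
(50, 42.5, 22) [307.2 300.7]
(100, 42.5, 22) [305.3 330.7]
(150, 42.5, 22) [303.5 358.2]
(-107, -22, 84) [257.9 207.3]
(-142, -22, 50) [257.7 163.3]
(142, -22, 50) [258.2 370.8]
```

View pics/w1o.png

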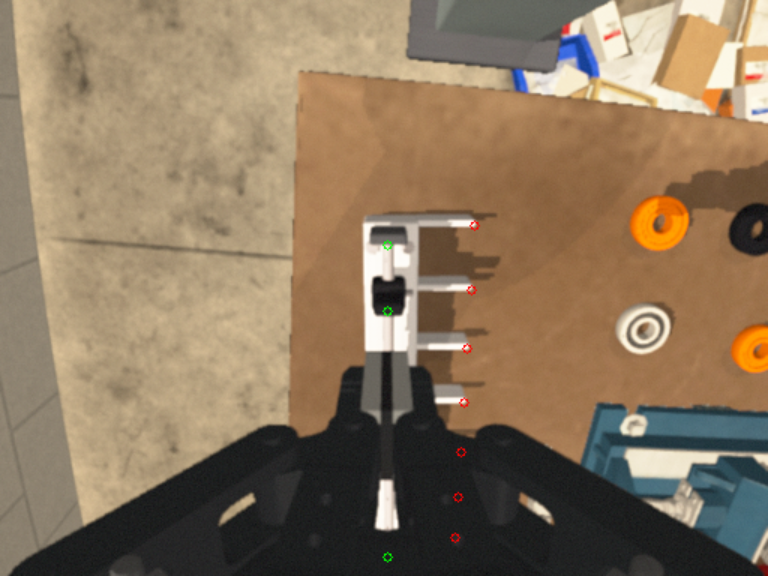

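View pics/s1.png

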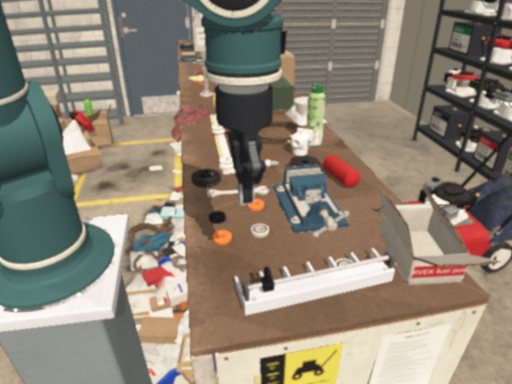

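```bash
python3 - <<'E'
from h import *
xs=np.arange(150,-151,-50)
tt=np.array([(412,63),(420,122),(428,185),(432,249),(440,313),(448,378),(457,445)])/3+[180,90]-.33
st=np.array([(643,277),(567,292),(490,308),(413,325),(332,342),(249,358),(160,375)])/3.5+[190,170]-.35
wt=np.array([(474,219),(471,283),(467,341),(462,396)])/1.5-.17
tipX=np.array([(x,42.5,22) for x in xs])/1e3
# wrist camera
T=np.eye(4);T[:3,:3]=ori(0);T[:3,3]=[0.40082696,-0.20614007,0.20002635]
tc=np.array([[1,2.94e-4,1.249e-3,-7.1e-5],[6.689e-4,-.950085,-.31199,-.0792917],[1.0947e-3,.311991,-.950085,-.172461],[0,0,0,1]]);T=T@tc
wc=dict(K=[[322.7186,0,257.3372],[0,322.7186,186.2665],[0,0,1]],k=-.06713881,p=T[:3,3],R=T[:3,:3])
sets={"top":(C["top"],tipX,tt),"side":(C["side"],tipX,st),"wrist":(wc,tipX[:2:-1],wt)}
def fit(ns):
    f=lambda q:np.vstack([proj(rackT(q,sets[n][1]),sets[n][0])-sets[n][2] for n in ns]).ravel()
    s=least_squares(f,[.54,-.17,.09],loss="soft_l1",x_scale=[.01]*3);print(ns,s.x.round(4),np.abs(s.fun).mean())
for ns in(["top"],["side"],["wrist"],["top","side"],["top","side","wrist"]):fit(ns)
# wrist+side marker & bearing
print(tri([((261,199.9),wc),((264.3,274.3),C["side"]),((361.9,211.7),C["top"])]),tri([((261,199.9),wc),((264.3,274.3),C["side"])]))
b=(644/1.5-.17,329/1.5-.17)
print("bearing",onz(b,wc,.011),onz(b,wc,.0055),tri([(b,wc),((260.7,202.8),C["top"]),((259.8,231),C["side"])]))
E
```

```text
['top'] [ 0.5389 -0.1706  0.0907] 0.23942771242117442
['side'] [ 0.5405 -0.1737  0.0862] 0.21726202773069353
['wrist'] [ 0.5363 -0.1736  0.0797] 0.4335802248336087
['top', 'side'] [ 0.5399 -0.172   0.0887] 0.5292411821672494
['top', 'side', 'wrist'] [ 0.5385 -0.1725  0.0871] 0.6759420738643244
[ 0.43471775 -0.19983398  0.07182408] [ 0.4328186  -0.2001926   0.07260162]
bearing [0.46426762 0.01375881 0.011     ] [0.46643448 0.01721214 0.0055    ] [0.46644726 0.01633412 0.00462963]
```

```bash
sed -i 's/^Q=.*/Q=np.array([0.5385,-0.172,0.088])/' h.py; python3 - <<'E'
from workcell import r, jaws, monitor, cams, job, models
from h import *
r.goto(W(-142,-22,100),ori(0))
print(r.move_straight(W(-142,-22,69),feed=.06,contact_N=4))
print(r.move_straight(W(-60,-22,69),feed=.05,contact_N=10))
s=monitor.sense();c=cams.camera("wrist");cv2.imwrite("pics/w2.png",cv2.resize(c["pixels"][:,:,::-1],(768,576)))
t=cams.camera("side")["pixels"][:,:,::-1];cv2.imwrite("pics/s2.png",cv2.resize(t[200:330,190:410],None,fx=3.5,fy=3.5,interpolation=2))
print(s["clock"],s["tcp_pos"],inv(s["tcp_pos"]),s["ft_force"])
for n in("wrist","side"):print(models.spot_point(n,"marker_tab"))
E
```

```text
False
False
7.3833 [ 0.48048085 -0.1992835   0.06901713] [-60.19249303 -22.07882891] [0.52646241 0.04565613 0.34088769]
[{'pixel': [259.5, 150.0], 'conf': 0.92}]
[{'pixel': [267.2, 275.9], 'conf': 0.62}, {'pixel': [313.7, 283.7], 'conf': 0.28}]
```

View pics/w2.png

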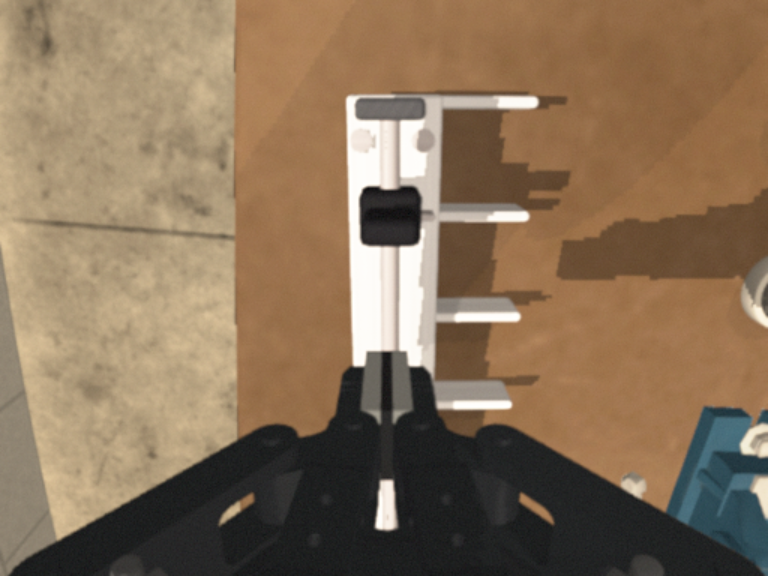

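View pics/s2.png

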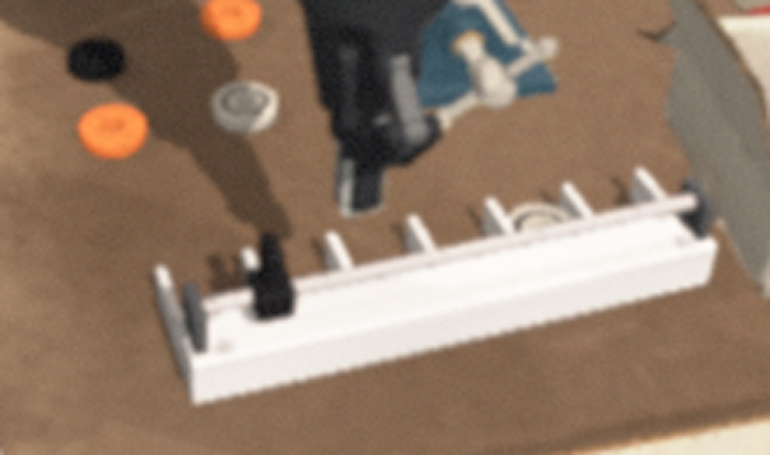

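```bash
python3 - <<'E'
from workcell import r, jaws, monitor, cams, job, models
from h import *
s=monitor.sense();c=cams.camera("wrist");cc=camC(c,s);cs=cams.camera("side");ct=cams.camera("top")
for n,k in(("w",cc),("s",camC(cs)),("t",camC(ct))):print(n,proj([s["tcp_pos"]]+[W(x,y,z) for x,y,z in((-105,-22,84),(-105,-22,71),(-142,-22,57))],k).round(1))
cv2.imwrite("pics/t3.png",cv2.resize(ct["pixels"][70:280,180:400][:,:,::-1],None,fx=2.7,fy=2.7,interpolation=2))
print(s["width"],np.abs(np.array(C["side"]["p"])-cs["position"]).max())
E
```

```text
w [[257.2 225.7]
 [257.3 156.5]
 [257.3 151. ]
 [257.2  79.3]]
s [[290.7 271.5]
 [266.9 270.1]
 [266.8 275.6]
 [246.6 285.6]]
t [[360.6 192.5]
 [364.7 211.8]
 [363.2 212.7]
 [363.7 230.5]]
0.0003181093977606843 3.206048759807345e-09
```

View pics/t3.png

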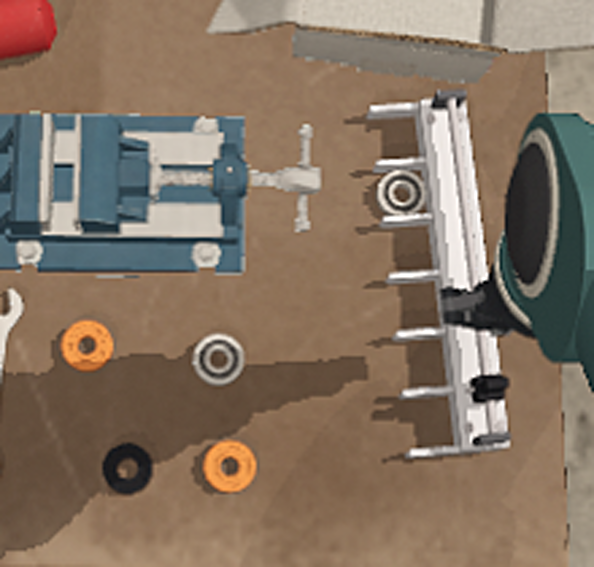

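```bash
python3 - <<'E'
from workcell import r, jaws, monitor, cams, job, models
from h import *
T=tri([((293,259.5),C["side"]),((348,183),C["top"])]);print(T,inv(T))
s=monitor.sense();print(s["tcp_pos"],s["ee_rot"].round(3),s["clock"],s["joint_positions"])
for n in("side","top"):
    c=cams.camera(n)["pixels"][:,:,::-1]
    x,y=(240,170) if n=="side" else (310,140)
    cv2.imwrite(f"pics/{n}4.png",cv2.resize(c[y:y+110,x:x+110],None,fx=5,fy=5,interpolation=2))
E
```

```text
[ 0.49653954 -0.17092326  0.07165112] [-41.70346195   4.76032539]
[ 0.48062489 -0.19919115  0.06900402] [[-0.088  0.996 -0.   ]
 [ 0.996  0.088 -0.   ]
 [-0.    -0.    -1.   ]] 7.7333 [ 0.82393176  0.47547586 -0.60146385  1.96699273  0.36665708  0.80751987
  1.67536584]
```

View pics/side4.png

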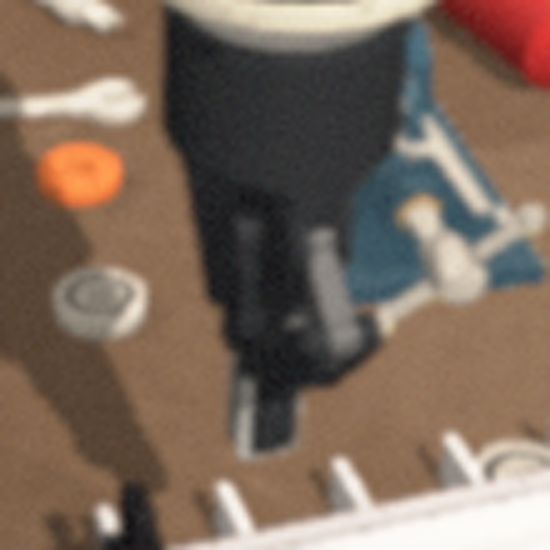

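View pics/top4.png

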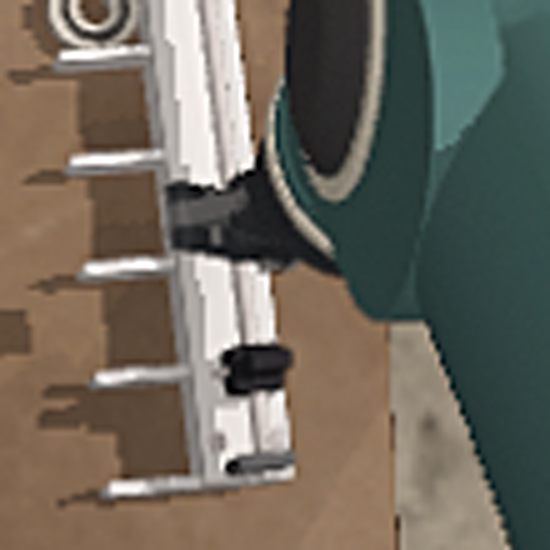

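```bash
python3 - <<'E'
from workcell import r, jaws, monitor, cams, job, models
from h import *
s=monitor.sense();c=cams.camera("wrist");cc=camC(c,s)
im=c["pixels"][:,:,::-1];cv2.imwrite("pics/w5.png",cv2.resize(im[190:300,200:315],None,fx=5,fy=5,interpolation=2))
R=s["ee_rot"];p=s["tcp_pos"]
cs=C["side"]
for y in(-.011,0,.011):
  for z in(0,-.01,-.02,-.03):
    X=p+R@np.array([0,y,z]);print(y,z,proj(X,cc).round(1),proj(X,cs).round(1))
E
```

```text
-0.011 0 [[257.2 208.3]] [[285.  272.7]]
-0.011 -0.01 [[257.2 215.2]] [[285.2 268.5]]
-0.011 -0.02 [[257.3 222.9]] [[285.4 264.3]]
-0.011 -0.03 [[257.3 231.5]] [[285.6 259.9]]
0 0 [[257.2 225.7]] [[290.8 271.5]]
0 -0.01 [[257.3 233.4]] [[291.  267.3]]
0 -0.02 [[257.3 241.9]] [[291.3 263.1]]
0 -0.03 [[257.3 251.4]] [[291.5 258.7]]
0.011 0 [[257.3 242.4]] [[296.5 270.3]]
0.011 -0.01 [[257.3 250.8]] [[296.8 266.1]]
0.011 -0.02 [[257.3 260. ]] [[297.1 261.9]]
0.011 -0.03 [[257.3 270.3]] [[297.4 257.6]]
```

View pics/w5.png

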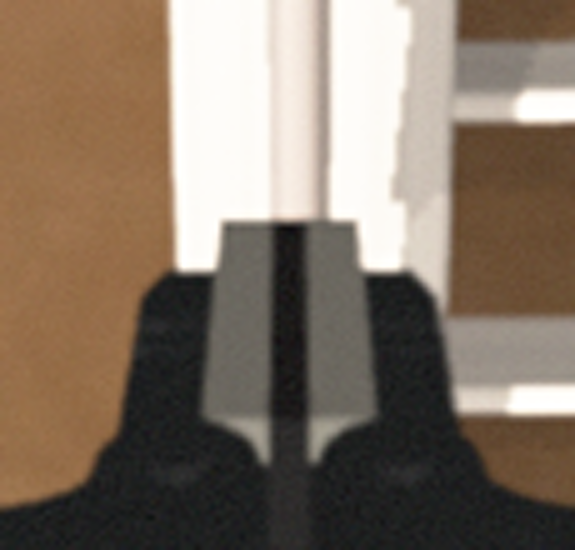

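The marker (wrist pixel (260,150)) has not moved. The fingertip passed above it, because the visible tip is some 20–30 mm short of the stated TCP. I'll measure that offset by touching bare counter.

```bash
python3 - <<'E'
from workcell import r, jaws, monitor, cams, job, models
from h import *
r.move_straight(W(-60,95,69),feed=.15)
f0=monitor.sense()["ft_force"]
print(r.move_straight(W(-60,95,2),feed=.04,contact_N=4))
s=monitor.sense();print(s["clock"],s["tcp_pos"],s["ft_force"]-f0,s["width"])
c=cams.camera("side")["pixels"][:,:,::-1];cv2.imwrite("pics/s6.png",cv2.resize(c[170:330,190:390],None,fx=4,fy=4,interpolation=2))
c=cams.camera("wrist")["pixels"][:,:,::-1];cv2.imwrite("pics/w6.png",c)
E
```

```text
False
10.6417 [ 0.47050288 -0.08266589  0.00216858] [ 0.20314277  0.440481   -0.00760776] 0.00015012654544085044
```

View pics/s6.png

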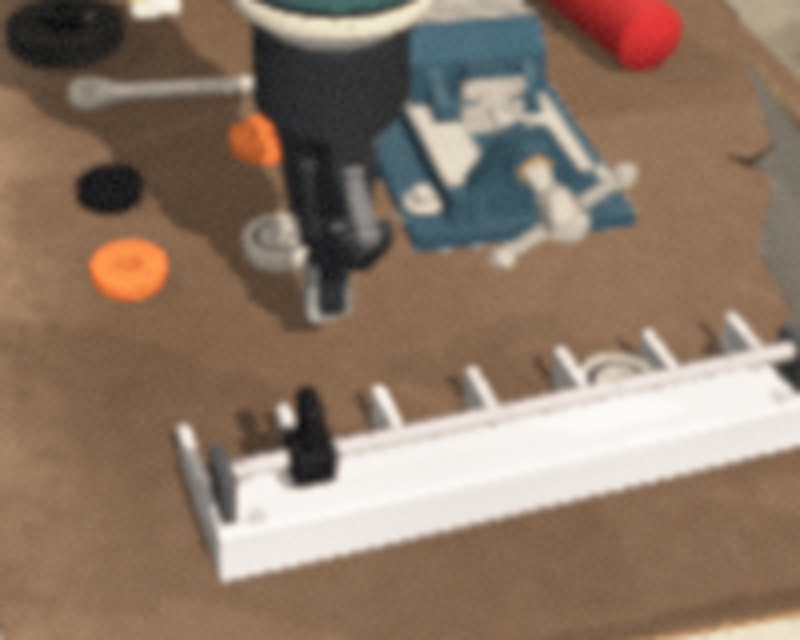

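View pics/w6.png

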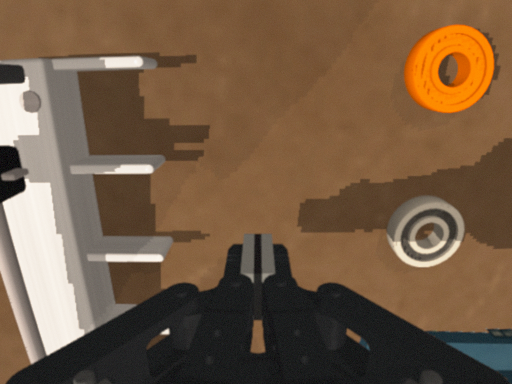

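```bash
python3 - <<'E'
from workcell import r, jaws, monitor, cams, job, models
from h import *
s=monitor.sense();print(proj(s["tcp_pos"],C["side"]))
for z in (-10,-20,-30):
    h=r.move_straight(W(-60,95,z),feed=.03,contact_N=3)
    s=monitor.sense();print(z,h,s["clock"],s["tcp_pos"],s["ft_force"])
    if h:break
E
```

```text
[[270.54105507 258.60086542]]
-10 False 11.2917 [ 0.47028937 -0.08252068 -0.01014199] [-0.46076938  0.21125445 -0.7674884 ]
-20 False 11.775 [ 0.47024162 -0.08257875 -0.02015738] [-0.73227998 -0.65925269  0.34909557]
-30 True 12.1333 [ 0.47051257 -0.08272186 -0.02943773] [-2.16028527 -0.73372586 10.77921373]
```

```bash
echo 'TO=-28.5  # mm: TCP z = tip z + TO' >> h.py; python3 - <<'E'
from workcell import r, jaws, monitor, cams, job, models
from h import *
r.move_straight(W(-60,95,90),feed=.2)
r.goto(W(-142,-22,90),ori(0))
print(r.move_straight(W(-142,-22,67+TO),feed=.06,contact_N=4))
f0=monitor.sense()["ft_force"]
print(r.move_straight(W(-62,-22,67+TO),feed=.05,contact_N=8))
s=monitor.sense();c=cams.camera("wrist");cv2.imwrite("pics/w7.png",c["pixels"][:,:,::-1])
t=cams.camera("side")["pixels"][:,:,::-1];cv2.imwrite("pics/s7.png",cv2.resize(t[200:330,190:410],None,fx=3.5,fy=3.5,interpolation=2))
print(s["clock"],s["tcp_pos"],inv(s["tcp_pos"]),s["ft_force"]-f0)
for n in("wrist","side"):print(models.spot_point(n,"marker_tab"))
E
```

```text
False
False
16.2667 [ 0.47863479 -0.19950819  0.03856108] [-62.05116117 -22.1404038 ] [-0.32531129 -0.46529588  1.0778755 ]
[]
[{'pixel': [295.9, 266.8], 'conf': 0.46}]
```

View pics/w7.png

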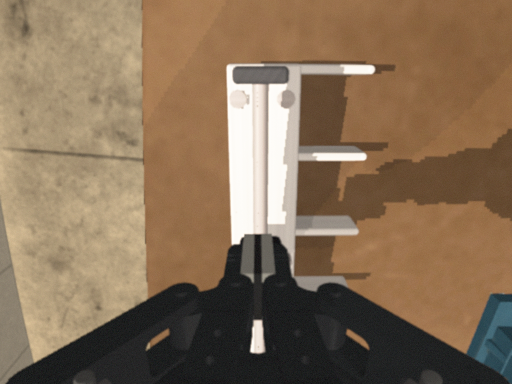

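View pics/s7.png

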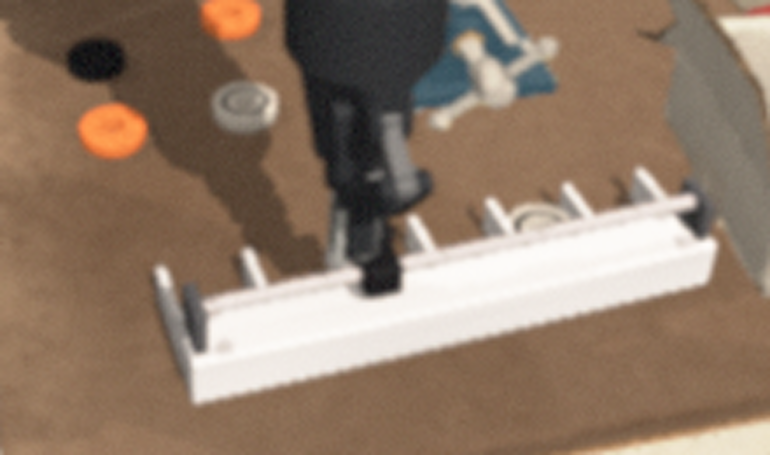

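```bash
python3 - <<'E'
from h import *
for x in(-60,-50,-45,-40,-35,-25):print(x,[(proj(W(x+d,y,z),C["side"])[0]-[190,200])*3.5 for d,y,z in((-11,-34,40),(11,-34,40))])
print((proj(W(-105-11,-34,40),C["side"])[0]-[190,200])*3.5,(proj(W(-105+11,-34,40),C["side"])[0]-[190,200])*3.5)
E
```

```text
-60 [array([338.09938677, 311.56986711]), array([378.03692786, 302.80064463])]
-50 [array([356.33479198, 307.57213816]), array([395.97160649, 298.84617768])]
-45 [array([365.40127115, 305.58057544]), array([404.88763531, 296.87644798])]
-40 [array([374.4335772 , 303.59392345]), array([413.7694505 , 294.91175813])]
-35 [array([383.4316959 , 301.61221315]), array([422.61705059, 292.95213497])]
-25 [array([401.32532924, 297.66373661]), array([440.20961318, 289.0481918 ])]
[254.35539697 329.79356736] [295.64053723 320.83721579]
```

```bash
python3 - <<'E'
from workcell import r, jaws, monitor, cams, job, models
from h import *
print(r.move_straight(W(-41,-22,67+TO),feed=.04,contact_N=8))
r.pause(.2)
r.move_straight(W(-60,-22,67+TO),feed=.1)
r.move_straight(W(-60,-22,120),feed=.2)
r.goto(W(-70,232,120),ori(np.radians(-90)))
s=monitor.sense();c=cams.camera("wrist");cv2.imwrite("pics/w8.png",c["pixels"][:,:,::-1])
cc=camC(c,s)
t=cams.camera("side")["pixels"][:,:,::-1];cv2.imwrite("pics/s8.png",cv2.resize(t[200:330,190:410],None,fx=3.5,fy=3.5,interpolation=2))
t=cams.camera("top")["pixels"][:,:,::-1];cv2.imwrite("pics/t8.png",cv2.resize(t[90:280,180:380],None,fx=3,fy=3,interpolation=2))
print(s["clock"],s["tcp_pos"].tolist(),inv(s["tcp_pos"]))
for n in("side","top"):print(models.spot_point(n,"marker_tab"))
for n in("wrist","side","top"):print(n,[(round(d["conf"],2),d["pixel"]) for d in models.spot_point(n,"bearing_a")])
print([(round(d["conf"],2),d["rect"]) for d in models.silhouettes("wrist","bearing_a")])
print(cc)
E
```

```text
False
20.0333 [0.448402297213463, 0.05268357694380684, 0.11979286041863507] [-70.00242416 231.73253204]
[{'pixel': [307.4, 263.4], 'conf': 0.77}]
[{'pixel': [359.7, 172.7], 'conf': 0.62}, {'pixel': [175.4, 212.2], 'conf': 0.55}, {'pixel': [338.9, 173.6], 'conf': 0.33}]
wrist [(0.95, [269.5, 208.4]), (0.95, [177.4, 125.9]), (0.88, [180.1, 212.9]), (0.8, [295.0, 90.9])]
side [(0.69, [256.2, 207.6]), (0.61, [222.8, 237.8]), (0.56, [216.1, 217.7]), (0.54, [261.9, 230.3]), (0.53, [344.3, 269.4])]
top [(0.66, [209.6, 199.4]), (0.54, [228.3, 243.3]), (0.53, [328.3, 143.0]), (0.42, [174.0, 213.4])]
[(0.97, [249.8, 186.8, 44.2, 49.5]), (0.81, [151.9, 100.6, 49.0, 48.3]), (0.77, [275.4, 64.8, 45.2, 52.1]), (0.6, [156.7, 192.0, 40.9, 43.8])]
{'K': array([[322.71859306,   0.        , 257.33719547],
       [  0.        , 322.71859306, 186.2665173 ],
       [  0.        ,   0.        ,   1.        ]]), 'k': np.float64(-0.06713880963021605), 'p': array([0.44052137, 0.13237831, 0.29225804]), 'R': array([[ 9.96157758e-01, -8.33120439e-02, -2.69967519e-02],
       [ 8.75765353e-02,  9.46698784e-01,  3.09986715e-01],
       [-2.67834628e-04, -3.11159953e-01,  9.50357518e-01]])}
```

View pics/w8.png

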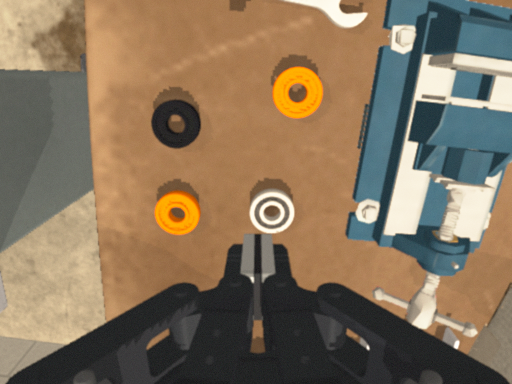

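View pics/s8.png

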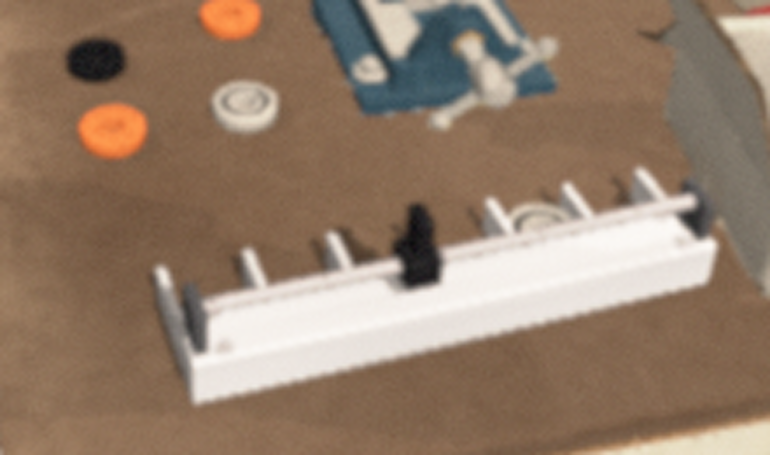

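View pics/t8.png

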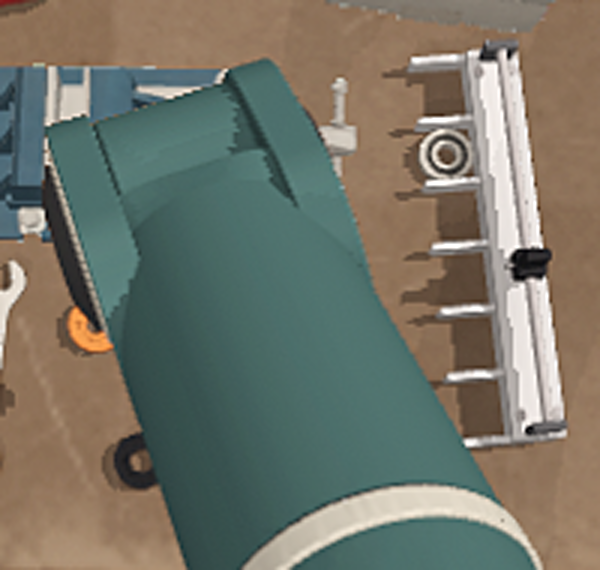

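The marker's runner block now spans 399–439 in the side crop, which puts the tab at rack x ≈ -26, opposite the third gap. The wrist view shows the steel ring at (272,211). Next I'll locate the bearing precisely.

```bash
python3 - <<'E'
from h import *
cc={'K': [[322.71859306,0,257.33719547],[0,322.71859306,186.2665173],[0,0,1]],'k':-0.06713881,'p':[0.44052137,0.13237831,0.29225804],'R':[[9.96157758e-01,-8.33120439e-02,-2.69967519e-02],[8.75765353e-02,9.46698784e-01,3.09986715e-01],[-2.67834628e-04,-3.11159953e-01,9.50357518e-01]]}
im=cv2.imread("pics/w8.png");h=cv2.resize(im[175:250,235:310],None,fx=8,fy=8,interpolation=2);cv2.imwrite("pics/b8.png",h)
for z in(0,.011):
  p=onz((272,211),cc,z);print(p,inv(p))
p=tri([((272,211),cc),((260.5,202.8),C["top"]),((259.8,230.5),C["side"])]);print(p,inv(p))
p=onz((260.5,202.8),C["top"],.011);print(p,inv(p))
E
```

```text
[0.46533707 0.01295268 0.        ] [-56.62498752 190.66704053]
[0.46440306 0.01744762 0.011     ] [-57.16034176 195.22667282]
[0.46580027 0.01573004 0.00577489] [-55.91948779 193.3929402 ]
[0.46520785 0.01649271 0.011     ] [-56.44259157 194.20472583]
```

View pics/b8.png

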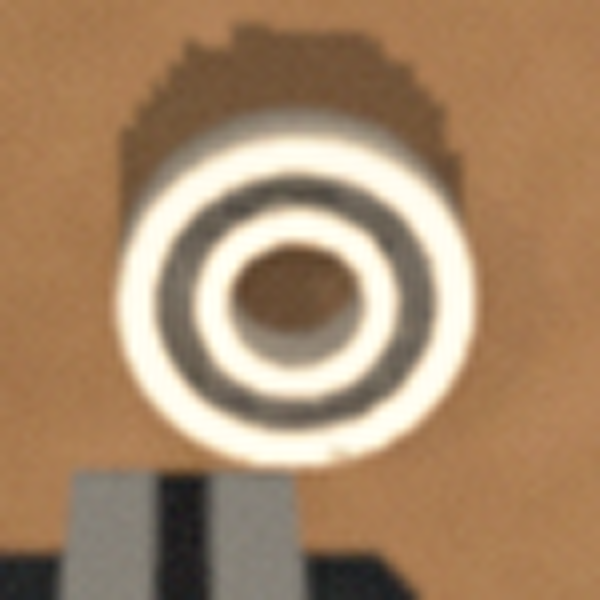

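```bash
cat >> h.py <<'E'
def push(r,b0,b1,z=3.5,feed=.05,stand=47,down=True):
    b0=np.array(b0,float);b1=np.array(b1,float);d=(b1-b0)/np.linalg.norm(b1-b0);O=ori(np.arctan2(d[1],d[0]))
    s=b0-d*stand;e=b1-d*32
    r.goto(W(*s,60),O)
    print("down",r.move_straight(W(*s,z+TO),feed=.08,contact_N=5))
    print("push",r.move_straight(W(*e,z+TO),feed=feed,contact_N=12),e)
E
python3 - <<'E'
from workcell import r, jaws, monitor, cams, job, models
from h import *
push(r,(-57,194.5),(-25,95))
s=monitor.sense();c=cams.camera("wrist");cv2.imwrite("pics/w9.png",c["pixels"][:,:,::-1])
t=cams.camera("side")["pixels"][:,:,::-1];cv2.imwrite("pics/s9.png",cv2.resize(t[200:330,190:410],None,fx=3.5,fy=3.5,interpolation=2))
print(s["clock"],inv(s["tcp_pos"]),s["tcp_pos"][2],s["ft_force"])
E
```

```text
down False
push False [-34.7972489 125.4633208]
24.5917 [-34.80386884 125.5948293 ] -0.02499196315356908 [-0.63818216 -0.2481076  -0.50943953]
```

View pics/w9.png

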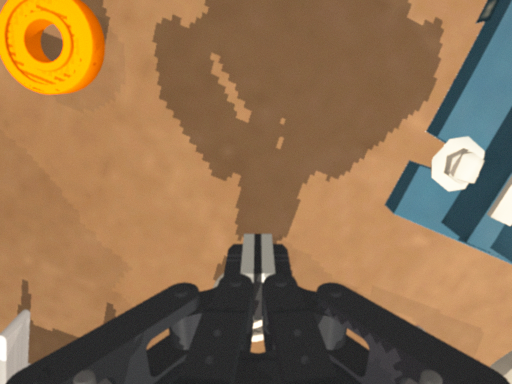

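View pics/s9.png

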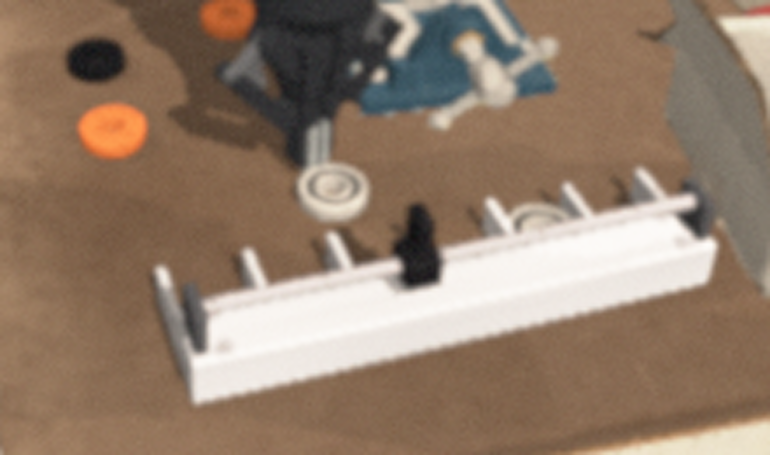

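```bash
python3 - <<'E'
from workcell import r, jaws, monitor, cams, job, models
from h import *
s=monitor.sense();p=s["tcp_pos"];R=s["ee_rot"]
r.move_straight(p-R[:,1]*.02,feed=.1)
r.move_straight(p-R[:,1]*.02+[0,0,.06],feed=.2)
r.goto(W(-25,150,120),ori(np.radians(-90)))
s=monitor.sense();c=cams.camera("wrist");cc=camC(c,s);cv2.imwrite("pics/w10.png",c["pixels"][:,:,::-1])
ms=models.silhouettes("wrist","bearing_a");print([(round(d["conf"],2),d["rect"]) for d in ms])
t=cams.camera("side")["pixels"][:,:,::-1];cv2.imwrite("pics/s10.png",cv2.resize(t[200:330,190:410],None,fx=3.5,fy=3.5,interpolation=2))
t=cams.camera("top")["pixels"][:,:,::-1];cv2.imwrite("pics/t10.png",cv2.resize(t[90:280,180:380],None,fx=3,fy=3,interpolation=2))
print(s["clock"],inv(s["tcp_pos"]))
import pickle;pickle.dump(cc,open("cc10.pkl","wb"))
E
```

```text
[(0.94, [337.5, 267.9, 37.1, 30.8]), (0.93, [233.2, 203.5, 41.1, 38.7]), (0.91, [88.9, 1.4, 55.5, 54.2]), (0.91, [223.3, 0.8, 41.9, 15.4]), (0.89, [95.8, 104.9, 49.7, 45.7])]
25.9333 [-24.86569174 149.78110506]
```

View pics/w10.png

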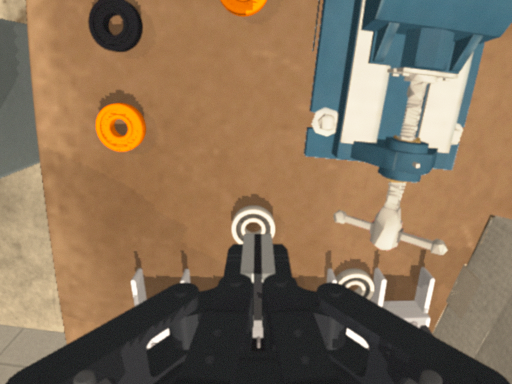

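View pics/t10.png

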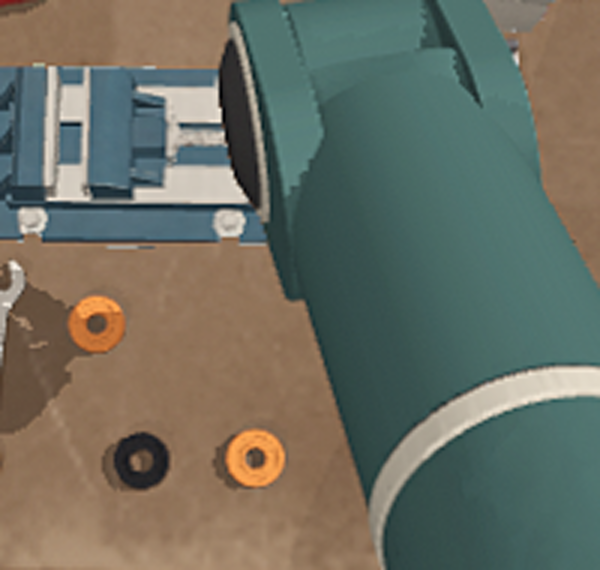

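View pics/s10.png

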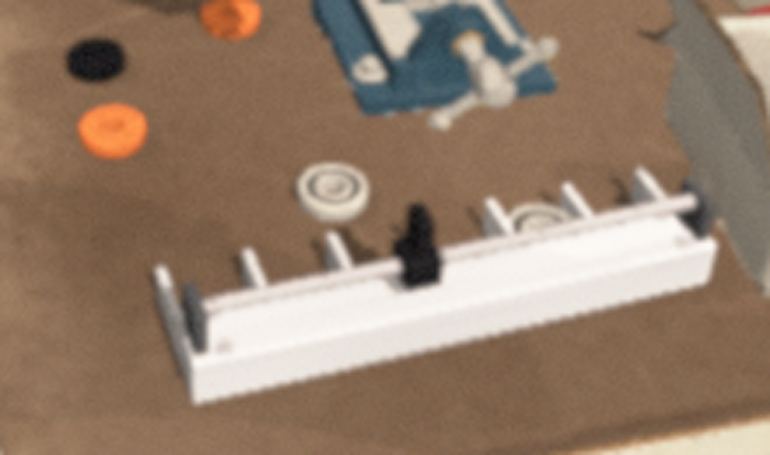

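```bash
python3 - <<'E'
from h import *
import pickle;cc=pickle.load(open("cc10.pkl","rb"))
im=cv2.imread("pics/w10.png");o=im[190:310,120:440].copy()
cv2.imwrite("pics/b10.png",cv2.resize(o,None,fx=2.5,fy=2.5,interpolation=2))
cv2.imwrite("pics/b10z.png",cv2.resize(im[195:255,215:295],None,fx=8,fy=8,interpolation=2))
p=onz((253.2,225),cc,.011);print("wrist",p,inv(p))
s=np.array([333.5,186.5])/3.5+[190,200]-.35
p=onz(s,C["side"],.011);print("side",inv(p)); p=tri([((253.2,225),cc),(s,C["side"])]);print("tri",p,inv(p))
print("tips22 crop",((proj([W(x,42.5,22) for x in range(-150,151,50)],cc)-[120,190])*2.5).round(0).tolist(),((proj(W(75,21,11),cc)-[120,190])*2.5))
E
```

```text
wrist [ 0.50022798 -0.07633746  0.011     ] [-29.71648129  98.6559685 ]
side [-27.97862331  94.05512368]
tri [ 0.50171647 -0.07783778  0.00851593] [-28.36561411  97.0306366 ]
tips22 crop [[31.0, 227.0], [155.0, 229.0], [282.0, 229.0], [409.0, 229.0], [535.0, 228.0], [660.0, 226.0], [781.0, 224.0]] [[584.55113326 255.69317089]]
```

View pics/b10.png

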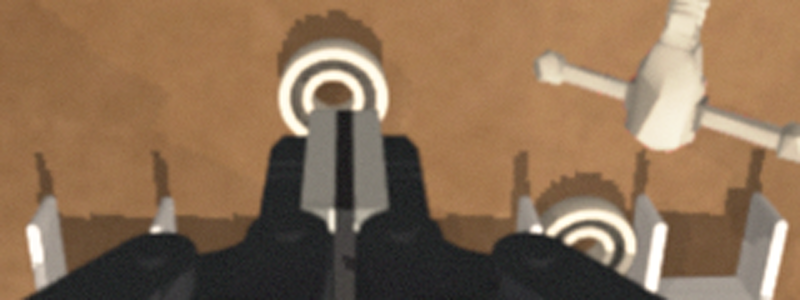

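View pics/b10z.png

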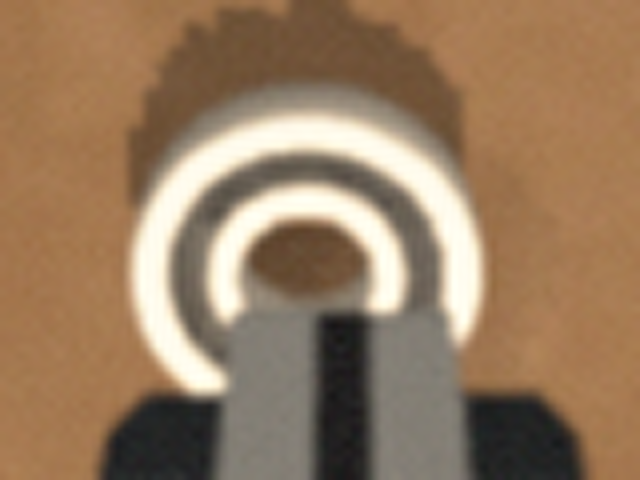

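```bash
python3 - <<'E'
from workcell import r, jaws, monitor, cams, job, models
from h import *
push(r,(-29,97),(-25,69))
s=monitor.sense();p=s["tcp_pos"];R=s["ee_rot"]
r.move_straight(p-R[:,1]*.02,feed=.1)
r.move_straight(p-R[:,1]*.02+[0,0,.06],feed=.2)
r.goto(W(-25,145,130),ori(np.radians(-90)))
s=monitor.sense();c=cams.camera("wrist");cc=camC(c,s);im=c["pixels"][:,:,::-1]
cv2.imwrite("pics/b11.png",cv2.resize(im[190:310,120:440],None,fx=2.5,fy=2.5,interpolation=2))
t=cams.camera("side")["pixels"][:,:,::-1];cv2.imwrite("pics/s11.png",cv2.resize(t[200:330,190:410],None,fx=3.5,fy=3.5,interpolation=2))
print(s["clock"],inv(s["tcp_pos"]))
print("pred",((proj([W(-25,y,11) for y in(66,69,72,75)],C["side"])-[190,200])*3.5).round(1).tolist(),((proj([W(-25,69,11),W(75,21,11)],cc)-[120,190])*2.5).round(1).tolist())
E
```

```text
down False
push False [-29.5254834 100.6783838]
30.0 [-25.04189466 144.85566128]
pred [[352.6, 213.6], [350.9, 210.4], [349.2, 207.2], [347.5, 204.1]] [[345.7, 132.8], [579.8, 231.8]]
```

View pics/b11.png

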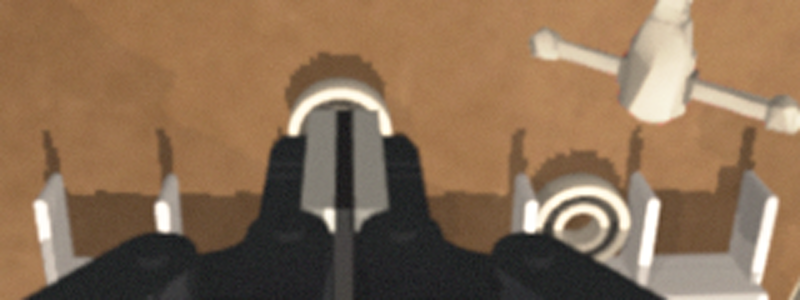

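View pics/s11.png

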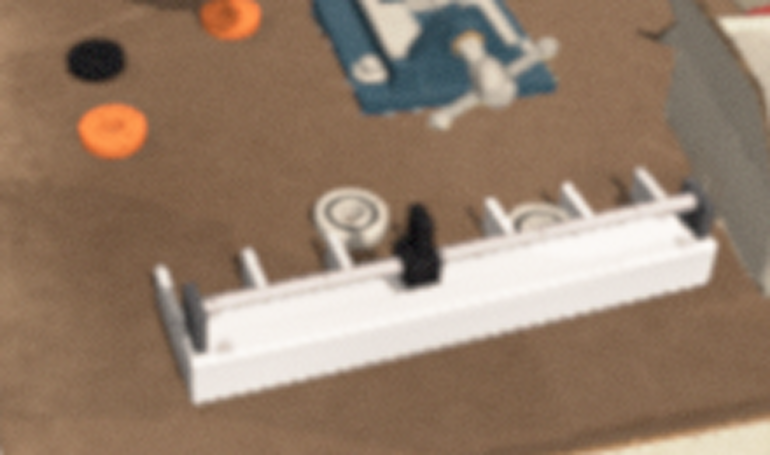

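```bash
python3 - <<'E'
from workcell import r, jaws, monitor, cams, job, models
from h import *
push(r,(-26,68.5),(-25,32),feed=.04)
s=monitor.sense();print(inv(s["tcp_pos"]),s["ft_force"])
f0=s["ft_force"]
p=s["tcp_pos"];R=s["ee_rot"]
print(r.move_straight(p+R[:,1]*.016,feed=.02,contact_N=5))
s=monitor.sense();print(inv(s["tcp_pos"]),s["ft_force"]-f0,s["clock"])
c=cams.camera("wrist");im=c["pixels"][:,:,::-1]
cv2.imwrite("pics/w12.png",im)
t=cams.camera("side")["pixels"][:,:,::-1];cv2.imwrite("pics/s12.png",cv2.resize(t[200:330,190:410],None,fx=3.5,fy=3.5,interpolation=2))
E
```

```text
down False
push False [-25.87638348  63.987997  ]
[-25.81584827  64.22241938] [-0.32429674 -0.66855253 -0.21791387]
True
[-25.69723845  53.93459207] [-0.04889994  2.8476195   2.596137  ] 33.7167
```

View pics/s12.png

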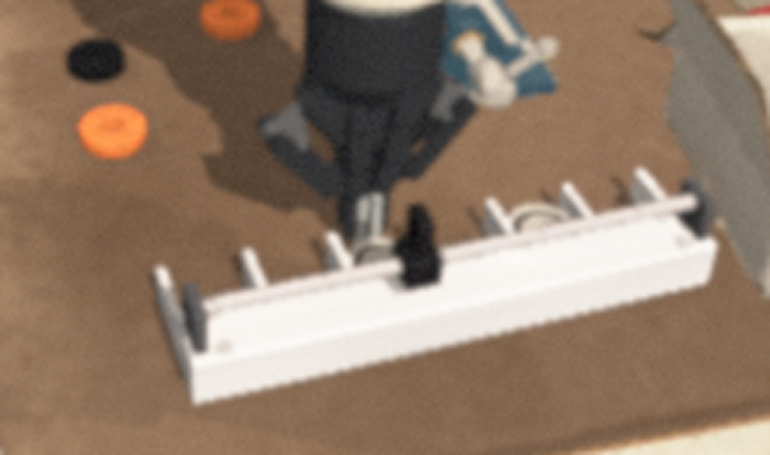

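```bash
python3 - <<'E'
from workcell import r, jaws, monitor, cams, job, models
from h import *
s=monitor.sense();p=s["tcp_pos"];R=s["ee_rot"]
print(r.move_straight(p+R[:,1]*.004,feed=.01,contact_N=8))
s=monitor.sense();print(inv(s["tcp_pos"]),s["ft_force"],s["clock"])
p=s["tcp_pos"]
r.move_straight(p-R[:,1]*.03,feed=.1)
r.move_straight(p-R[:,1]*.03+[0,0,.15],feed=.2)
r.goto(W(-25,140,220),ori(np.radians(-90)))
s=monitor.sense();c=cams.camera("wrist");cc=camC(c,s)
cv2.imwrite("pics/w13.png",c["pixels"][:,:,::-1])
t=cams.camera("side")["pixels"][:,:,::-1];cv2.imwrite("pics/s13.png",cv2.resize(t[230:300,260:390],None,fx=6,fy=6,interpolation=2))
print(s["clock"],s["ft_force"])
print("pred",((proj([W(-25,21,11),W(75,21,11),W(-25,26,11)],C["side"])-[260,230])*6).round(1).tolist())
E
```

```text
True
[-25.74962739  53.94792159] [0.2048445  3.53314779 2.21277111] 34.0833
35.95 [-0.71442151 -0.68317148 -1.00139055]
pred [[231.2, 272.7], [503.0, 214.3], [225.8, 262.7]]
```

View pics/s13.png

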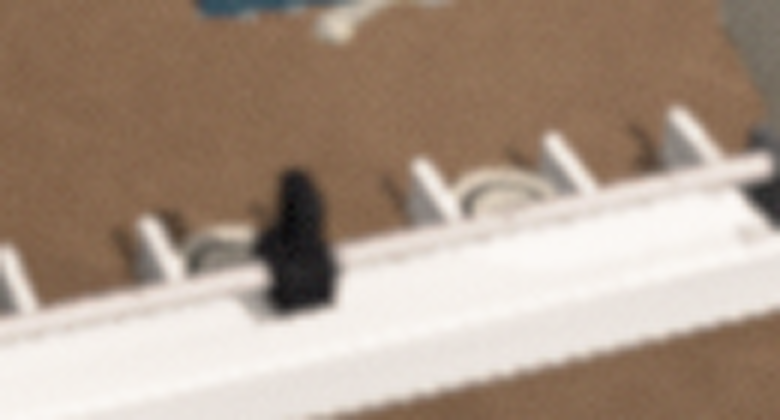

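View pics/w13.png

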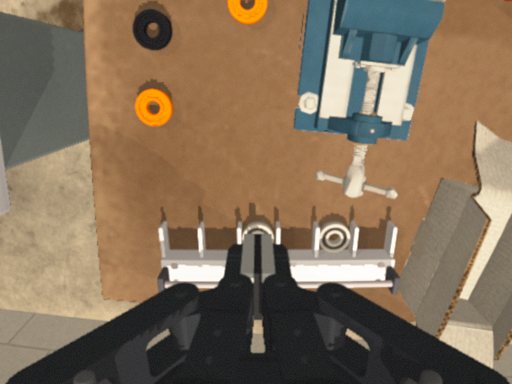

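```bash
python3 - <<'E'
from workcell import r, jaws, monitor, cams, job, models
from h import *
s=monitor.sense();r.move_straight(s["tcp_pos"]+[0,0,.06],feed=.2)
r.move_joints([1.26,.417,-.01,1.614,.005,1.111,-.053])
s=monitor.sense();print(s["clock"],s["tcp_pos"])
t=cams.camera("top")["pixels"][:,:,::-1];cv2.imwrite("pics/t14.png",cv2.resize(t[95:245,300:380],None,fx=4,fy=4,interpolation=2));cv2.imwrite("pics/t14f.png",t)
print("pred",((proj([W(-25,21,11),W(75,21,11),W(-25,26,11),W(-25,-22,84)],C["top"])-[300,95])*4).round(1).tolist())
E
```

```text
38.85 [ 0.16721792 -0.6018553   0.20202643]
pred [[138.1, 354.3], [118.8, 187.2], [129.5, 355.0], [240.8, 321.0]]
```

View pics/t14.png

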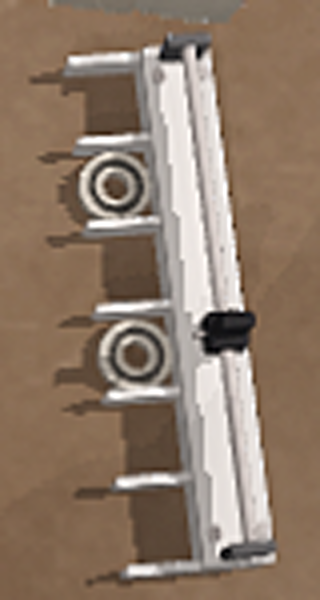

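View pics/t14f.png

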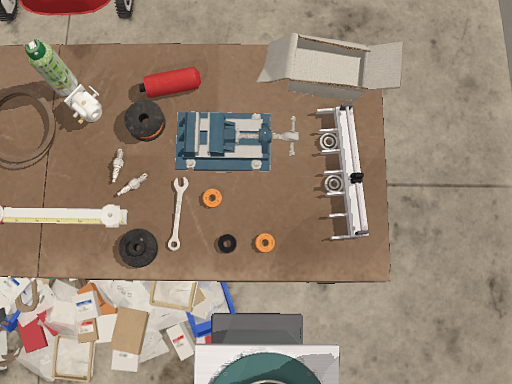

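```bash
python3 - <<'E'
from workcell import job
print(job.job_done())
E
```

```text
the job is handed in; nothing more can be done
None
```

The marker tab stands opposite the third gap and the steel bearing is home in that gap. I handed the job in at about 39 s of the 72 s allowed, and `job_done()` gave no verdict.

**What I did**
- **Marker:** I pushed it along the rail with the shut fingertips, past the first two gaps.
- **Bearing:** I pushed the plain steel bearing flat across the counter in three short pushes, checking its position between them. The last push ended against the back stop: a second press raised the contact force but moved it no further.

**Last checks**
- **Marker position:** the side view put the tab at rack x of about -26 mm, where the third gap's middle is -25 mm. The final top view also showed it at the third gap.
- **Bearing depth:** in the top view, `bearing_a` and `bearing_b` both sat about 3.6 px (about 2 mm) off my predicted home positions, in the same direction. So `bearing_a` is as deep as `bearing_b`, and I put the shared offset down to calibration.
- **Other things:** by eye, `bearing_b`, the wrench and the pulley looked unmoved. The arm was back at its start pose, touching nothing.

**What disagreed**
- **Fingertip length:** the real fingertips ended about 28.5 mm short of the stated TCP. My first marker push passed over the tab without touching it. I measured the offset by touching bare counter and corrected for it.
- **Camera agreement:** the rack poses from the three cameras differed by up to about 4 mm, and I used a middle value.

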